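Load a sample carrier under the stage's spring clip

TASK

Load the orange sample carrier into the inspection stage: hold the clip's long steel press bar down with one fingertip so that its jaw lifts, and meanwhile push the carrier by its upright tab with the other fingertip along the track, under the jaw, fully home against the end stop. Then let go, so that the clip springs back and clamps the carrier. Only push and press: do not pinch or lift the carrier, and leave the spare carrier and the other things on the bench where they are.

Things in the scene. Friction and masses are not known exactly. Their poses are not given: they have to be found in the camera images.
- stage: Inspection stage fixed to the bench: grey base plate 176 x 126 x 10 mm (x -88..88, y -87..39 mm in its frame) with an aluminium track. Origin on the bench, below the track's middle; x along the track in the loading direction (roughly away from the robot), y left, z up. Track deck 20 mm above the bench, y -17.5..17.5 mm between two fences that rise 3 to 4 mm above the deck
- end_stop (a point): Middle of the near face of the dark end stop across the far end of the stage's track (stage x = 75 mm), at deck height (20 mm above the bench); the stop is 31 mm high. The carrier is home when its front touches it: carrier centre at stage x = 45 mm, tab's rear face at 15 mm
- clip (a joint): Hinge of the spring clip, rad. 0 = jaw down, black nose 3 mm above the deck, so the 8 mm carrier cannot pass. Pressing the bar raises the jaw: 0.40 = bar fully down on its limit, nose 12 mm above the deck; the carrier passes freely above 0.31. Sprung shut: about 6 N on the bar's middle holds it fully down. Resting on a loaded carrier it reads about 0.23
- press_bar (a point): Middle of the upper face of the clip's flat press bar (moves with the clip): smooth, red stripe on its outer edge, stage x = -79..21 mm; when down y = -36..-76 mm. At rest it slopes up outward by 0.40 rad; fully down it is level, 27 mm above the bench (7 above the deck), so a fingertip sliding along it is below the tab's top and clear of deck and fences
- clip_jaw (a point): Middle of the underside of the clip's black nose (moves with the clip). The jaw covers stage x = 40..68 mm, y = -13..-5 mm. The hinge line runs parallel to the stage's x axis at y = -30 mm, 32 mm above the bench; hinge parts reach 38 mm high
- carrier: Orange sample carrier, loose on the track, 60 mm long (x) x 32 wide x 8 mm thick, with a metal sample on top and an upright push tab at its near end; 60 g. Origin at the centre of its underside, x along its length toward the end stop. It starts short of the jaw
- carrier_tab (a point): Middle of the rear (pushing) face of the orange carrier's tab, 13 mm above the deck; the tab is 30 mm wide, 5 mm thick and stands 26 mm above the deck
- spare_carrier: Spare carrier, grey, same shape and size, on the bench left of the stage; leave alone. Origin at the centre of its underside
- marker_black: Black marker pen lying left of the stage, 136 mm long; leave alone
- forceps: Steel forceps lying right of the stage, 126 mm long, 5 mm high; leave alone
- red_lid_jar: Specimen jar with red lid, 73 mm across, 66 mm high; leave alone
- timer: White bench timer, 66 x 62 x 18 mm; leave alone
Mind the look-alikes: they are no part of the job. What is meant by the carrier is not green, and is the larger of those in its own colour.

How it is judged:
By the outcome, as a careful person would: the job done as asked, in the order asked, and still so for the second after the job is handed in, with the robot touching nothing.
It also fails if it takes over 43 s, if anything falls off the work surface, if the arm or the gripper's body presses on something with over 40 N, if the wrist force passes 120 N, or if a joint passes its speed limit or range.

ROBOT

A 7-joint arm with a two-finger parallel gripper is mounted at the origin on a cart in front of the work surface, level with it; the furniture and walls round the work are solid. World frame = base frame: x ahead of the robot, y to its left, z up, the work surface at z = 0. Lengths are in m, angles in rad, forces in N, time in s.
With the tool pointing down it reaches from about 0.425 to 0.825 m from the base axis. Payload 3.6 kg.
Tool frame: the origin (TCP) lies midway between the tips of the shut fingers; the grasp point (between the pads) lies 19 mm behind it; z points along the fingers, x is the direction in which the jaws open and shut, and the axes are right-handed (so a half turn about z gives the same grasp; the last joint's range is limited). The gripper opens to 93 mm and grips with 3 to 60 N. Pads are 15 mm wide; open, the fingers measure 128 mm over their backs; the gripper's body (75 mm by 188 mm) begins 65 mm behind the grasp point.
Start: joints at [1.117, 0.615, -0.013, 1.423, 0.008, 1.103, -0.04], TCP at [0.27, -0.591, 0.219] pointing down, gripper open.
Joint ranges: [-3.12, 3.12], [-0.3, 2.06], [-1.34, 1.32], [0.26, 2.42], [-1.36, 4.5], [0.01, 1.98], [-2.84, 2.84]. Speed limits (rad/s): [2.79, 2.79, 3.14, 3.14, 3.14, 3.14, 3.14].

INTERFACE

Orientations are given as a rotation vector (axis times angle).
In Python, from plant import * gives the robot as it stands.
- The arm moves only by the shell command python3 -m handwheel 'ROWS' [FORCE]. ROWS is JSON, a list of rows, each an object with "gripper": the finger opening in cm, from 0 to 9.3; "slide": the shift along the tool's x, y, z in cm, a list of three; "turn": the turn about the tool's z in rad. In form: [{"gripper": gripper, "slide": [tx, ty, tz], "turn": turn}, ...]. A call has 1 to 12 rows; each row shifts and turns the commanded pose from where the row before left it, along the tool's axes as they then stand; what a row does not reach is not made up. A row lasts 1/8 s, in which the tool goes at most 62.5 mm and 10.7 degrees, less where a joint would pass 70% of its speed; a pose out of reach is approached as far as the arm can. A call with a gripper value outside its range is refused whole. The fingers move at their own pace and stop on an object; FORCE is the grip in N (left out, the last holds). Time passes only in rows, so rows that do not move let the fingers close. It gives the time, the measured TCP pose, the force and the opening at its end, in the units of the state.
- get_state(): the state, without advancing time (a new reading comes with each control period).
- camera(name): name is "scene" or "top" or "wrist"; returns (picture, depth): 400x640x3 uint8, red, green, blue; 400x640 float32, m along the optical axis (not along the pixel's ray), 0 where there is no reading.
- get_calibration(name): a dict with "intrinsics" (3x3 intrinsics, pixels), "D" ([k1, k2, p1, p2, k3] as OpenCV has them; the pictures are not rectified), "world_from_camera" (4x4, takes a point from camera to world coordinates); the wrist camera has in their place "hand_eye" (4x4, takes a point from camera to tool coordinates, whose origin is the TCP and whose axes are the tool frame's). Camera axes: x right, y up, looking along -z (the intrinsics and any distortion apply to the point x, -y, -z); pixel columns grow to the right and rows downward; lengths in m; the calibration is good to about 2 mm. A picture is of the moment at which its call begins: read the wrist's pose just before it. get_calibration takes no time and is no camera call.
- close_job(): hands the job in, once; it reports no verdict.
Trained networks look in the newest picture that a camera, given by its name, has taken for a name from the list of things; names that differ only in an ending like _2 or _b are one class to them, and where a whole thing is asked for, a point or a joint stands for the part that bears it (a point fixed in the world has none). Each returns a list of dicts, best first, with "confidence" (0 to 1); they miss things now and then, are a little off and sometimes report something else, mostly with a low value. They report only what shows in the picture. A call takes as long as a camera call. They do not tell look-alikes from the thing itself.
- boxes_of(camera, query): "at" ([x, y, z] in m, in the coordinates of the camera as it stood for that picture, good to about 4 mm: the middle of the surface that is visible of it).
- spot_point(camera, query): "at" ([x, y, z] in m, in the coordinates of the camera as it stood for that picture, good to about 4 mm: a listed point, or the origin of a listed thing).
The state is a dict: "clock": time; "q": joint angles; "qvel": joint speeds; "joint_efforts": joint torques, N m; "ee_pos": TCP position; "ee_rot": TCP orientation; "ft_force": force on the tool from outside, world axes, zero at the start; "wrist_torque": the same for the moment, N m; "gripper_width": finger opening in m.
Only numpy, scipy, OpenCV 4.12 (cv2) and the standard library are available. Lean on these libraries where they do the work, as an engineer would, in place of code of your own. Each camera call takes 0.05 s, during which the arm holds its last target. There are 200 camera calls.

## Working session

There is one attempt and no reset: what is moved stays moved. The work goes in short steps, Python scripts to look and compute and a shell command to move; the robot and the scene stay as the last step left them, time stands still between calls to the robot, and variables do not carry over. Pictures are saved under pics/ and viewed, about 8 in all and at most 12, crops included, and the job is handed in when it is done.

```bash
mkdir -p pics; cat > h.py <<'E'
from plant import *
import numpy as np, cv2
from scipy.spatial.transform import Rotation as R
def W(cam):
    c=get_calibration(cam)
    if 'world_from_camera' in c: return np.array(c['world_from_camera'])
    s=get_state(); T=np.eye(4); T[:3,:3]=R.from_rotvec(s['ee_rot']).as_matrix(); T[:3,3]=s['ee_pos']
    return T@np.array(c['hand_eye'])
def tow(cam,p): return (W(cam)@np.r_[p,1])[:3]
def pix(cam,p):
    c=get_calibration(cam); q=np.linalg.inv(W(cam))@np.r_[p,1]
    return cv2.projectPoints(np.array([[q[0],-q[1],-q[2]]]),np.zeros(3),np.zeros(3),np.array(c['intrinsics'],float),np.array(c['D'],float))[0].ravel()
def cloud(cam,d):
    c=get_calibration(cam);K=np.array(c['intrinsics'],float)
    v,u=np.mgrid[:400,:640]; n=cv2.undistortPoints(np.stack([u,v],-1).reshape(-1,1,2).astype(float),K,np.array(c['D'],float)).reshape(400,640,2)
    P=np.stack([n[...,0]*d,-n[...,1]*d,-d,np.ones_like(d)],-1)
    return (P@W(cam).T)[...,:3]
E
python3 - <<'E'
from h import *
s=get_state();print(s['ee_pos'],s['ee_rot'],s['gripper_width'],s['clock'])
for cam in('top','scene'):
    p,d=camera(cam);cv2.imwrite(f'pics/{cam}0.png',p[...,::-1]);np.savez(f'{cam}0',p=p,d=d)
    for q in('stage','end_stop','press_bar','clip_jaw','carrier','carrier_tab','spare_carrier'):
        for r in spot_point(cam,q)[:3]:
            w=tow(cam,r['at']);print(cam,q,round(r['confidence'],2),w.round(4),pix(cam,w).round())
E
```

```text
[ 0.26935363 -0.59071607  0.21752174] [-2.64137672  1.69843484  0.00333567] 0.09296781151688228 0.0
top stage 0.9 [0.5336 0.0217 0.0039] [374. 211.]
top end_stop 0.6 [0.6062 0.0281 0.0192] [370. 175.]
top press_bar 0.63 [ 5.258e-01  1.042e-01 -5.000e-04] [334. 216.]
top clip_jaw 0.65 [0.587  0.0171 0.0257] [376. 184.]
top clip_jaw 0.64 [0.5194 0.0215 0.0171] [375. 218.]
top carrier 0.8 [ 0.3661  0.0335 -0.0015] [370. 294.]
top carrier 0.71 [0.5192 0.0197 0.018 ] [376. 218.]
top carrier 0.54 [0.6112 0.1288 0.002 ] [321. 176.]
top carrier_tab 0.89 [0.4841 0.0209 0.0343] [376. 235.]
top carrier_tab 0.79 [0.3363 0.0244 0.009 ] [376. 309.]
top carrier_tab 0.66 [0.6067 0.1104 0.0073] [330. 177.]
top spare_carrier 0.79 [5.228e-01 1.035e-01 4.000e-04] [334. 218.]
scene stage 0.7 [ 0.5329  0.024  -0.0014] [360. 207.]
scene end_stop 0.96 [0.6049 0.0299 0.0158] [336. 196.]
scene end_stop 0.38 [0.4879 0.0199 0.0327] [376. 199.]
scene press_bar 0.77 [ 0.5064 -0.0339  0.0342] [380. 190.]
scene clip_jaw 0.65 [0.5794 0.019  0.0158] [346. 196.]
scene carrier 0.44 [0.5215 0.0198 0.0179] [365. 201.]
scene carrier 0.44 [ 0.6151  0.1305 -0.0008] [310. 214.]
scene carrier_tab 0.77 [0.4854 0.0187 0.0373] [377. 197.]
scene carrier_tab 0.75 [0.3381 0.019  0.0101] [431. 222.]
scene carrier_tab 0.4 [0.6068 0.1062 0.0078] [318. 209.]
scene spare_carrier 0.66 [0.5222 0.1027 0.0023] [347. 219.]
```

View pics/top0.png

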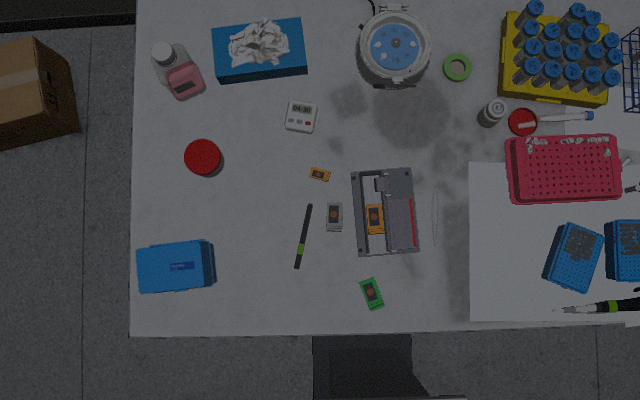

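View pics/scene0.png

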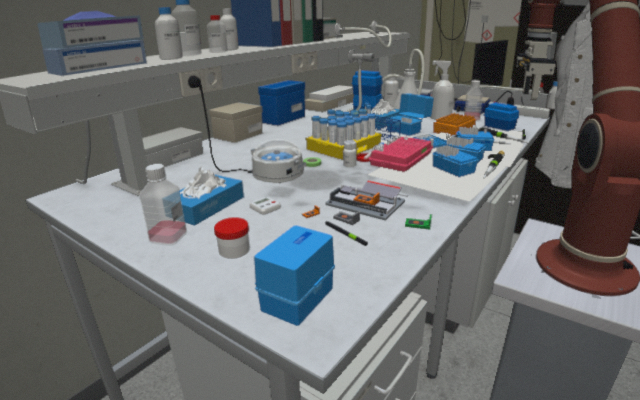

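The top view shows the stage at about (384,211), with the orange carrier on its track at (375,218) and the red-striped bar on its right at (412,222). The look-alikes are a small orange one at (320,174) and a green one at (371,293). The spare carrier is at (334,217). Next I'll work out the first move to above the stage.

```bash
python3 - <<'E'
from h import *
s=get_state();M=R.from_rotvec(s['ee_rot']).as_matrix();print(M.round(3))
f=np.load('top0.npz');P=cloud('top',f['d']);p=f['p'].astype(int)
# stage plate yaw from red stripe and grey plate
r=(p[...,0]>90)&(p[...,1]<60)&(abs(P[...,0]-.53)<.11)&(abs(P[...,1]+.03)<.06)
q=P[r];print(r.sum(),q.mean(0).round(4));v=np.linalg.svd(q[:,:2]-q[:,:2].mean(0))[2][0];print('yaw stripe',np.arctan(v[1]/v[0]))
o=(p[...,0]-p[...,2]>60)&(p[...,1]>50)&(abs(P[...,0]-.52)<.06)&(abs(P[...,1]-.02)<.03)
c=cv2.minAreaRect(P[o][:,:2].astype(np.float32));print('carrier',o.sum(),c)
pl=(abs(P[...,0]-.53)<.13)&(abs(P[...,1]-0)<.1)&(P[...,2]>.006)&(P[...,2]<.06)
print('plate',cv2.minAreaRect(P[pl][:,:2].astype(np.float32)))
yaw=.09; Rz=np.array([[np.cos(yaw),np.sin(yaw)],[-np.sin(yaw),np.cos(yaw)]])
tgt=np.array([.5336,.0217])+Rz.T@[-.075,-.03]
tgt=np.r_[tgt,.22];print('tgt',tgt,'slide cm',M.T@(tgt-s['ee_pos'])*100)
print('turn needed to get tool x to stage -y / +y', [ (np.arctan2(sg*np.cos(yaw),-sg*np.sin(yaw))-np.arctan2(M[1,0],M[0,0])) for sg in(1,-1)])
E
```

```text
[[ 0.415 -0.91   0.   ]
 [-0.91  -0.415  0.   ]
 [-0.    -0.    -1.   ]]
131 [ 0.5055 -0.0466  0.0434]
yaw stripe 0.045318884212233665
carrier 247 ((0.5168810486793518, 0.022485939785838127), (0.05840463191270828, 0.031027212738990784), 3.4731125831604004)
plate ((0.5173950791358948, -0.0007967203855514526), (0.2074287384748459, 0.2019282430410385), 3.605818271636963)
tgt [ 0.4615999  -0.01491947  0.22      ] slide cm [-44.48884401 -41.37915343  -0.12977667]
turn needed to get tool x to stage -y / +y [np.float64(2.8038014365976855), np.float64(-0.3377912169921078)]
```

```bash
python3 -m handwheel '[{"gripper":4.5,"slide":[-3.7,-3.45,-0.5],"turn":0},{"gripper":4.5,"slide":[-3.7,-3.45,0],"turn":0},{"gripper":4.5,"slide":[-3.7,-3.45,0],"turn":0},{"gripper":4.5,"slide":[-3.7,-3.45,0],"turn":0},{"gripper":4.5,"slide":[-3.7,-3.45,0],"turn":0},{"gripper":4.5,"slide":[-3.7,-3.45,0],"turn":0},{"gripper":4.5,"slide":[-3.7,-3.45,0],"turn":0},{"gripper":4.5,"slide":[-3.7,-3.45,0],"turn":0},{"gripper":4.5,"slide":[-3.7,-3.45,0],"turn":0},{"gripper":4.5,"slide":[-3.7,-3.45,0],"turn":0},{"gripper":4.5,"slide":[-3.7,-3.45,0],"turn":0},{"gripper":4.5,"slide":[-3.7,-3.45,0],"turn":0}]' 10
python3 -m handwheel '[{"gripper":4.5,"slide":[0,0,0],"turn":0.13},{"gripper":4.5,"slide":[0,0,0],"turn":0.13},{"gripper":4.5,"slide":[0,0,0],"turn":0.11},{"gripper":4.5,"slide":[0,0,0],"turn":0},{"gripper":4.5,"slide":[0,0,0],"turn":0}]'
cat > look.py <<'E'
from h import *
import sys
n=sys.argv[1]
s=get_state();print(s['clock'],s['ee_pos'],s['ft_force'],s['gripper_width']);M=R.from_rotvec(s['ee_rot']).as_matrix();print(M.round(4))
p,d=camera('wrist');cv2.imwrite(f'pics/{n}.png',p[...,::-1]);np.savez(n,p=p,P=cloud('wrist',d),d=d)
for q in('stage','end_stop','press_bar','clip_jaw','carrier','carrier_tab'):
    for r in spot_point('wrist',q)[:2]:
        w=tow('wrist',r['at']);print(q,round(r['confidence'],2),w.round(4),pix('wrist',w).round())
E
python3 look.py w1
```

```text
clock: 2.3
ee_pos: [0.4627, -0.0142, 0.2241]
ee_rot: [-2.642, 1.699, -0.002]
ft_force: [0.7, 0.1, -0.2]
gripper_width: 0.045
clock: 2.92
ee_pos: [0.4622, -0.0156, 0.2238]
ee_rot: [-2.286, 2.154, -0.0]
ft_force: [-0.2, -0.6, -0.1]
gripper_width: 0.0451
2.925 [ 0.46218129 -0.01562574  0.22378416] [-0.18273731 -0.63295548 -0.12085192] 0.04506127705688055
[[ 5.940e-02 -9.982e-01  3.000e-04]
 [-9.982e-01 -5.940e-02  1.000e-04]
 [-1.000e-04 -3.000e-04 -1.000e+00]]
stage 0.59 [ 0.5266  0.0187 -0.0036] [295. 113.]
end_stop 0.96 [0.605  0.0236 0.0219] [291.  33.]
press_bar 0.63 [ 0.5031 -0.0359  0.0334] [343. 140.]
clip_jaw 0.73 [0.5865 0.0113 0.025 ] [302.  53.]
carrier 0.91 [ 0.6105  0.1291 -0.0008] [194.  26.]
carrier 0.88 [0.5145 0.0225 0.0221] [289. 125.]
carrier_tab 0.96 [0.4825 0.0217 0.0329] [287. 156.]
carrier_tab 0.7 [0.604  0.1125 0.0075] [207.  32.]
```

View pics/w1.png

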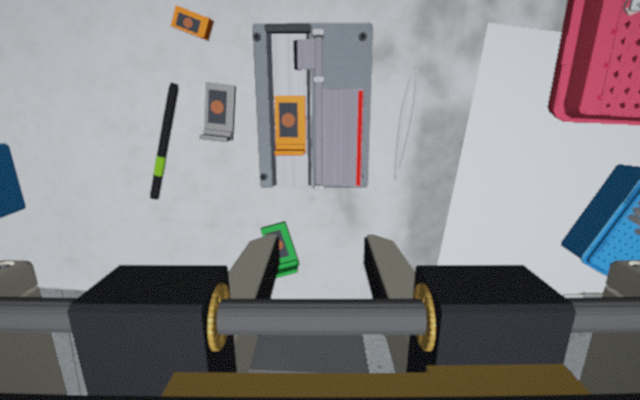

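The wrist view shows the stage at (255–372, 24–187) and the carrier at (290,125) with its tab at (290,152). The bar's red stripe is at x≈361, the jaw at (303,55), and the green look-alike lies beneath the fingers at (280,248). I'll fit the stage geometry from the depth.

```bash
python3 - <<'E'
from h import *
f=np.load('w1.npz');P=f['P'];p=f['p'].astype(int)
box=np.zeros((400,640),bool);box[15:200,245:385]=1
z=P[...,2]
def fit(m,n):
    q=P[m];v=np.linalg.svd(q[:,:2]-q[:,:2].mean(0),full_matrices=False)[2][0];print(n,m.sum(),q.mean(0).round(4),'yaw',np.arctan(v[1]/v[0]).round(4));return q
red=box&(p[...,0]>130)&(p[...,1]<70)&(p[...,2]<80);q=fit(red,'stripe');print(q[:,0].min(),q[:,0].max())
o=box&(p[...,0]-p[...,2]>80)&(p[...,1]>60);q=fit(o,'orange');print(cv2.minAreaRect(q[:,:2].astype(np.float32)))
t=q[q[:,2]>.038];print('tabtop',len(t),t.min(0).round(4),t.max(0).round(4),t.mean(0).round(4))
pl=box&(z>.006)&(z<.07);print('plate',cv2.minAreaRect(P[pl][:,:2].astype(np.float32)))
pl=box&(z>.007)&(z<.013);print('plate10',cv2.minAreaRect(P[pl][:,:2].astype(np.float32)),np.median(z[pl]))
print('bench z',np.median(z[100:200,30:140]))
# left plate edge: for each row first plate pixel
L=[];Rr=[]
for r in range(35,180,4):
    c=np.where((z[r]>.006)&(z[r]<.014)&box[r])[0]
    if len(c): L.append(P[r,c[0]]);Rr.append(P[r,c[-1]])
for n,e in(('L',np.array(L)),('R',np.array(Rr))):
    k=np.polyfit(e[:,0],e[:,1],1);res=e[:,1]-np.polyval(k,e[:,0]);g=abs(res)<.004;k=np.polyfit(e[g,0],e[g,1],1);print(n,k, 'y at x=.52',np.polyval(k,.52),g.sum(),len(g))
E
```

```text
stripe 277 [ 0.5069 -0.0514  0.0456] yaw 0.0666
0.4587525284798139 0.5514301565528794
orange 1396 [0.5121 0.0103 0.0335] yaw 1.3779
((0.5024040341377258, -0.0077856481075286865), (0.09488420188426971, 0.09199609607458115), 3.5209875106811523)
tabtop 330 [ 0.4578 -0.0559  0.0387] [0.5526 0.0335 0.3899] [ 0.4998 -0.0205  0.0491]
plate ((0.5312787294387817, -0.0024389028549194336), (0.17538362741470337, 0.12663161754608154), 3.48874568939209)
plate10 ((0.5313354134559631, -0.0024965107440948486), (0.17529842257499695, 0.1263725459575653), 3.498767852783203) 0.009900494183472774
bench z 0.00028537881634677076
L [0.06423976 0.02557898] y at x=.52 0.05898366176587002 37 37
R [ 0.07045515 -0.10224186] y at x=.52 -0.06560517989824963 37 37
```

Plate fit gives 175.4×126.6 mm (nominal 176×126), with yaw ≈0.062 and the tool aligned to it. In the stage frame the TCP is at (-70,-33) mm. I'll shift to (-62,-30) and descend to z≈0.055.

```bash
python3 -m handwheel '[{"gripper":4.5,"slide":[-0.28,-0.8,4.5],"turn":0},{"gripper":4.5,"slide":[0,0,5],"turn":0},{"gripper":4.5,"slide":[0,0,5],"turn":0},{"gripper":4.5,"slide":[0,0,2.3],"turn":0},{"gripper":4.5,"slide":[0,0,0],"turn":0},{"gripper":4.5,"slide":[0,0,0],"turn":0}]'
cat >> h.py <<'E'
def st():
    s=get_state();p=np.array(s['ee_pos']);d=p[:2]-[.5298,.0215];c,n=np.cos(.062),np.sin(.062)
    print('t',s['clock'],'stage mm',np.round([1e3*(c*d[0]+n*d[1]),1e3*(-n*d[0]+c*d[1]),1e3*p[2]],1),'F',np.round(s['ft_force'],1),'w',round(s['gripper_width'],4))
E
python3 - <<'E'
from h import *
st()
p,d=camera('wrist');cv2.imwrite('pics/w2.png',cv2.resize(p[:330,100:540],None,fx=1.7,fy=1.7)[...,::-1])
P=cloud('wrist',d);p=p.astype(int)
for q in('carrier_tab','press_bar'):
    for r in spot_point('wrist',q)[:1]:
        print(q,r['confidence'],tow('wrist',r['at']),pix('wrist',tow('wrist',r['at'])))
d=P[...,:2]-[.5298,.0215];sx=.9981*d[...,0]+.062*d[...,1];sy=-.062*d[...,0]+.9981*d[...,1]
o=(p[...,0]>1.5*p[...,2]+20)&(p[...,1]>1.3*p[...,2])&(abs(sy)<.02)&(abs(sx)<.09)
for lo,hi in((.024,.032),(.04,.05)):
    m=o&(P[...,2]>lo)&(P[...,2]<hi)
    if m.sum(): print(lo,m.sum(),np.percentile(sx[m],[1,50,99]).round(4),np.percentile(sy[m],[1,50,99]).round(4),np.median(P[m][:,2]))
E
```

```text
clock: 4.03
ee_pos: [0.4709, -0.0123, 0.0566]
ee_rot: [-2.284, 2.155, -0.002]
ft_force: [0.4, -0.0, -0.5]
gripper_width: 0.045
t 4.025 stage mm [-60.9 -30.1  56.6] F [ 0.4 -0.  -0.5] w 0.045
carrier_tab 0.76 [0.48375786 0.0227929  0.03449165] [262.77699877 209.94176999]
press_bar 0.62 [ 0.5065193  -0.03760585  0.03582167] [368.91468682 178.17151567]
0.024 3268 [-0.0388 -0.0099  0.0148] [-0.0158 -0.002   0.0156] 0.028517549612216947
0.04 580 [-0.0438 -0.0405 -0.0389] [-0.0146  0.0001  0.0143] 0.04606283647585843
```

View pics/w2.png

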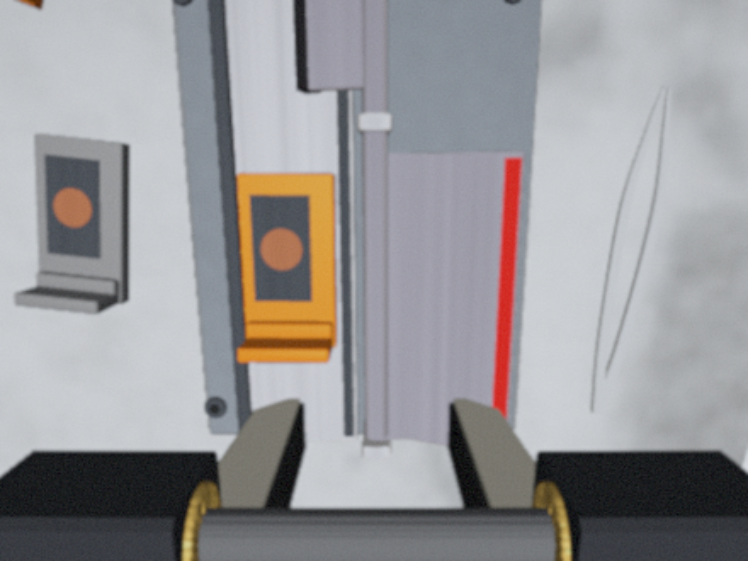

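The crop shows the carrier square on the track, with its tab at crop (285,345). The left finger is behind the tab and the right finger is over the bar's near end, both clear. The tab's rear face measures stage x=-44 mm and its top z=46 mm, as expected. I'll press the bar next.

```bash
python3 -m handwheel '[{"gripper":4.5,"slide":[0,0,1.0],"turn":0},{"gripper":4.5,"slide":[0,0,0.7],"turn":0},{"gripper":4.5,"slide":[0,0,0.5],"turn":0},{"gripper":4.5,"slide":[0,0,0.4],"turn":0},{"gripper":4.5,"slide":[0,0,0.2],"turn":0},{"gripper":4.5,"slide":[0,0,0],"turn":0},{"gripper":4.5,"slide":[0,0,0],"turn":0}]'
python3 -c "
from h import *
st()"
```

```text
clock: 5.05
ee_pos: [0.47, -0.0123, 0.0278]
ee_rot: [-2.285, 2.156, -0.0]
ft_force: [-1.9, -0.1, 4.5]
gripper_width: 0.045
t 5.05 stage mm [-61.8 -30.1  27.8] F [-1.9 -0.1  4.5] w 0.045
```

```bash
python3 -m handwheel '[{"gripper":4.5,"slide":[0,0,0.1],"turn":0},{"gripper":4.5,"slide":[0,0,0.1],"turn":0},{"gripper":4.5,"slide":[0,0,0],"turn":0},{"gripper":4.5,"slide":[0,0,0],"turn":0}]'
python3 -c "
from h import *
st()
p,d=camera('wrist');cv2.imwrite('pics/w3.png',cv2.resize(p[:330,100:540],None,fx=1.7,fy=1.7)[...,::-1])
P=cloud('wrist',d);e=P[...,:2]-[.5298,.0215];sx=.9981*e[...,0]+.062*e[...,1];sy=-.062*e[...,0]+.9981*e[...,1];z=P[...,2]
for y in(-.042,-.056,-.07):
  m=(sx>-.02)&(sx<.015)&(abs(sy-y)<.003);print(y,m.sum(),np.median(z[m]))
m=(sx>.045)&(sx<.065)&(sy>-.013)&(sy<-.006);print('jaw top z',np.median(z[m]))
"
```

```text
clock: 5.55
ee_pos: [0.47, -0.0123, 0.0269]
ee_rot: [-2.284, 2.156, -0.001]
ft_force: [-2.9, -0.4, 14.2]
gripper_width: 0.0453
t 5.55 stage mm [-61.8 -30.   26.9] F [-2.9 -0.4 14.2] w 0.0453
-0.042 885 0.026974687342149528
-0.056 893 0.02691257002994607
-0.07 897 0.026980893787598048
jaw top z 0.03865424357052917
```

View pics/w3.png

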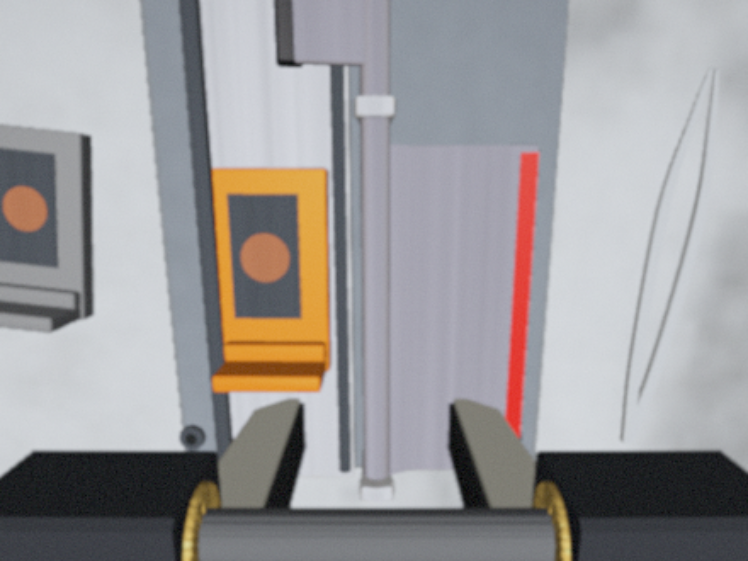

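The bar measures level at 27 mm, so it is fully down, with 14 N on it. Pushing forward now.

```bash
python3 -m handwheel '[{"gripper":4.5,"slide":[0,-0.4,0],"turn":0},{"gripper":4.5,"slide":[0,-0.4,0],"turn":0},{"gripper":4.5,"slide":[0,-0.4,0],"turn":0},{"gripper":4.5,"slide":[0,-0.4,0],"turn":0},{"gripper":4.5,"slide":[0,-0.4,0],"turn":0},{"gripper":4.5,"slide":[0,-0.4,0],"turn":0},{"gripper":4.5,"slide":[0,-0.4,0],"turn":0},{"gripper":4.5,"slide":[0,0,0],"turn":0}]'
cat > chk.py <<'E'
from h import *
st()
p,d=camera('wrist');cv2.imwrite('pics/last.png',cv2.resize(p[:330,100:540],None,fx=1.7,fy=1.7)[...,::-1])
P=cloud('wrist',d);e=P[...,:2]-[.5298,.0215];sx=.9981*e[...,0]+.062*e[...,1];sy=-.062*e[...,0]+.9981*e[...,1];z=P[...,2];p=p.astype(int)
o=(p[...,0]>1.5*p[...,2]+20)&(p[...,1]>1.3*p[...,2])&(abs(sy)<.02)&(abs(sx)<.09)
for lo,hi in((.024,.032),(.04,.05)):
    m=o&(z>lo)&(z<hi)
    if m.sum(): print('orange',lo,m.sum(),np.percentile(sx[m],[1,99]).round(4),np.percentile(sy[m],[1,99]).round(4))
for y in(-.042,-.056,-.07):
  m=(sx>.0)&(sx<.018)&(abs(sy-y)<.003);print('bar z',y,m.sum(),np.median(z[m]))
E
python3 chk.py
```

```text
clock: 6.6
ee_pos: [0.4924, -0.0122, 0.0268]
ee_rot: [2.276, -2.153, -0.01]
ft_force: [-8.6, -2.1, 20.5]
gripper_width: 0.0452
t 6.6 stage mm [-39.4 -31.3  26.8] F [-8.6 -2.1 20.5] w 0.0452
orange 0.024 4528 [-0.0253  0.0289] [-0.0162  0.0151]
orange 0.04 853 [-0.0306 -0.0252] [-0.0148  0.0138]
bar z -0.042 436 0.02699003850470108
bar z -0.056 429 0.02683471027364226
bar z -0.07 437 0.02690599248849196
```

The carrier is moving square on the track, the bar is fully down and forces are moderate. Continuing.

```bash
python3 -m handwheel '[{"gripper":4.5,"slide":[-0.05,-0.4,-0.03],"turn":0},{"gripper":4.5,"slide":[-0.05,-0.4,0],"turn":0},{"gripper":4.5,"slide":[0,-0.4,0],"turn":0},{"gripper":4.5,"slide":[0,-0.4,0],"turn":0},{"gripper":4.5,"slide":[0,-0.4,0],"turn":0},{"gripper":4.5,"slide":[0,-0.4,0],"turn":0},{"gripper":4.5,"slide":[0,-0.4,0],"turn":0},{"gripper":4.5,"slide":[0,-0.4,0],"turn":0},{"gripper":4.5,"slide":[0,-0.3,0],"turn":0},{"gripper":4.5,"slide":[0,0,0],"turn":0},{"gripper":4.5,"slide":[0,0,0],"turn":0}]'
python3 chk.py
```

```text
clock: 8.02
ee_pos: [0.529, -0.0089, 0.027]
ee_rot: [2.278, -2.154, -0.007]
ft_force: [-6.7, -1.3, 17.9]
gripper_width: 0.0448
t 8.025 stage mm [ -2.7 -30.3  27. ] F [-6.7 -1.3 17.9] w 0.0448
orange 0.024 3448 [0.011  0.0656] [-0.0151  0.0162]
orange 0.04 865 [0.0056 0.0115] [-0.0139  0.0149]
bar z -0.042 386 0.026980632153086687
bar z -0.056 2308 0.07997901623573592
bar z -0.07 430 0.0272267663238622
```

About 9 mm remains. I'll push on in small steps until it is stopped.

```bash
python3 -m handwheel '[{"gripper":4.5,"slide":[0,-0.3,0],"turn":0},{"gripper":4.5,"slide":[0,-0.3,0],"turn":0},{"gripper":4.5,"slide":[0,-0.2,0],"turn":0},{"gripper":4.5,"slide":[0,-0.1,0],"turn":0},{"gripper":4.5,"slide":[0,0,0],"turn":0},{"gripper":4.5,"slide":[0,0,0],"turn":0}]'
python3 chk.py
python3 -m handwheel '[{"gripper":4.5,"slide":[0,-0.1,0],"turn":0},{"gripper":4.5,"slide":[0,-0.1,0],"turn":0},{"gripper":4.5,"slide":[0,0,0],"turn":0},{"gripper":4.5,"slide":[0,0,0],"turn":0}]'
python3 chk.py
```

```text
clock: 8.82
ee_pos: [0.5376, -0.0084, 0.027]
ee_rot: [2.278, -2.153, -0.008]
ft_force: [-7.1, -2.1, 17.3]
gripper_width: 0.045
t 8.825 stage mm [  5.9 -30.3  27. ] F [-7.1 -2.1 17.3] w 0.045
orange 0.024 3501 [0.0196 0.0742] [-0.0151  0.0163]
orange 0.04 862 [0.0144 0.0201] [-0.0139  0.0148]
bar z -0.042 365 0.02703771887086462
bar z -0.056 2229 0.07713852920862838
bar z -0.07 285 0.027134834055847462
clock: 9.38
ee_pos: [0.5385, -0.0084, 0.027]
ee_rot: [2.277, -2.151, -0.01]
ft_force: [-9.8, -1.5, 18.9]
gripper_width: 0.0449
t 9.375 stage mm [  6.8 -30.4  27. ] F [-9.8 -1.5 18.9] w 0.0449
orange 0.024 3594 [0.0204 0.0756] [-0.0151  0.0163]
orange 0.04 859 [0.0154 0.0208] [-0.0139  0.0149]
bar z -0.042 371 0.027009323436882476
bar z -0.056 2172 0.07691413755549635
bar z -0.07 263 0.027240174037662546
```

```bash
python3 -m handwheel '[{"gripper":4.5,"slide":[0,-0.15,0],"turn":0},{"gripper":4.5,"slide":[0,-0.15,0],"turn":0},{"gripper":4.5,"slide":[0,0,0],"turn":0},{"gripper":4.5,"slide":[0,0,0],"turn":0}]'
python3 chk.py
```

```text
clock: 9.93
ee_pos: [0.5384, -0.0083, 0.027]
ee_rot: [2.275, -2.147, -0.017]
ft_force: [-13.6, -1.9, 24.0]
gripper_width: 0.0451
t 9.925 stage mm [  6.8 -30.3  27. ] F [-13.6  -1.9  24. ] w 0.0451
orange 0.024 3603 [0.0205 0.0756] [-0.0151  0.0162]
orange 0.04 848 [0.0156 0.0209] [-0.0139  0.0148]
bar z -0.042 376 0.026955182478306236
bar z -0.056 2202 0.07569014303714441
bar z -0.07 272 0.027225854868612745
```

View pics/last.png

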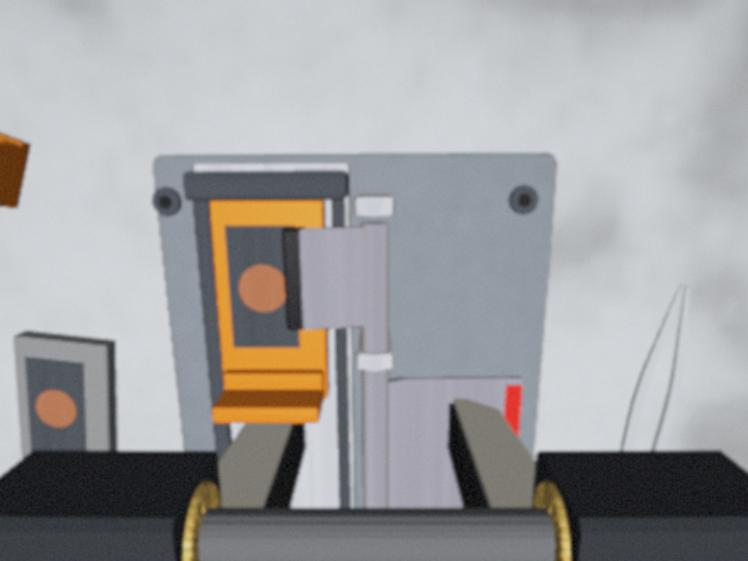

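The picture shows the carrier's front against the dark stop (crop row ~198) and the jaw raised above it. An extra 3 mm of command produced no motion, so it is home. I'll back off the tab with the bar still held, then lift straight up.

```bash
python3 -m handwheel '[{"gripper":4.5,"slide":[0,0.3,0],"turn":0},{"gripper":4.5,"slide":[0,0.3,0],"turn":0},{"gripper":4.5,"slide":[0,0.3,0],"turn":0},{"gripper":4.5,"slide":[0,0.3,0],"turn":0},{"gripper":4.5,"slide":[0,0.2,0],"turn":0},{"gripper":4.5,"slide":[0,0,0],"turn":0},{"gripper":4.5,"slide":[0,0,0],"turn":0}]'
python3 chk.py
```

```text
clock: 10.85
ee_pos: [0.5361, -0.0078, 0.0273]
ee_rot: [-2.282, 2.153, -0.008]
ft_force: [1.3, -1.2, 6.5]
gripper_width: 0.0455
t 10.85 stage mm [  4.4 -29.7  27.3] F [ 1.3 -1.2  6.5] w 0.0455
orange 0.024 3584 [0.0205 0.0754] [-0.0151  0.0162]
orange 0.04 818 [0.0157 0.0208] [-0.014   0.0149]
bar z -0.042 380 0.02701094908880594
bar z -0.056 1991 0.08476657204281897
bar z -0.07 282 0.02720063049932743
```

```bash
python3 -m handwheel '[{"gripper":4.5,"slide":[0,0.3,0],"turn":0},{"gripper":4.5,"slide":[0,0,-0.3],"turn":0},{"gripper":4.5,"slide":[0,0,-0.4],"turn":0},{"gripper":4.5,"slide":[0,0,-0.5],"turn":0},{"gripper":4.5,"slide":[0,0,-0.8],"turn":0},{"gripper":4.5,"slide":[0,0,-2],"turn":0},{"gripper":4.5,"slide":[0,0.5,-3],"turn":0},{"gripper":4.5,"slide":[0,1,-3],"turn":0},{"gripper":4.5,"slide":[0,1,-3],"turn":0},{"gripper":4.5,"slide":[0,1,-2],"turn":0},{"gripper":4.5,"slide":[0,0,0],"turn":0},{"gripper":4.5,"slide":[0,0,0],"turn":0}]'
python3 chk.py; python3 - <<'E'
from h import *
p,d=camera('wrist')
P=cloud('wrist',d);e=P[...,:2]-[.5298,.0215];sx=.9981*e[...,0]+.062*e[...,1];sy=-.062*e[...,0]+.9981*e[...,1];z=P[...,2]
B=[]
for y in np.arange(-.045,-.069,-.004):
  m=(sx>-.03)&(sx<.015)&(abs(sy-y)<.002)&(z<.06);B.append((y,np.median(z[m])))
B=np.array(B);print('clip angle',.0+np.arctan(-np.polyfit(B[:,0],B[:,1],1)[0]))
E
```

```text
clock: 12.4
ee_pos: [0.4945, -0.0099, 0.1753]
ee_rot: [2.284, -2.156, -0.002]
ft_force: [-0.2, -1.3, 1.1]
gripper_width: 0.0452
t 12.4 stage mm [-37.2 -29.2 175.3] F [-0.2 -1.3  1.1] w 0.0452
orange 0.024 1209 [0.0207 0.075 ] [-0.0146  0.0162]
orange 0.04 174 [0.0162 0.0198] [-0.0144  0.0149]
bar z -0.042 140 0.028578812353094618
bar z -0.056 122 0.03101722698731335
bar z -0.07 138 0.03356774917633168
clip angle 0.16820354352215547
```

View pics/last.png

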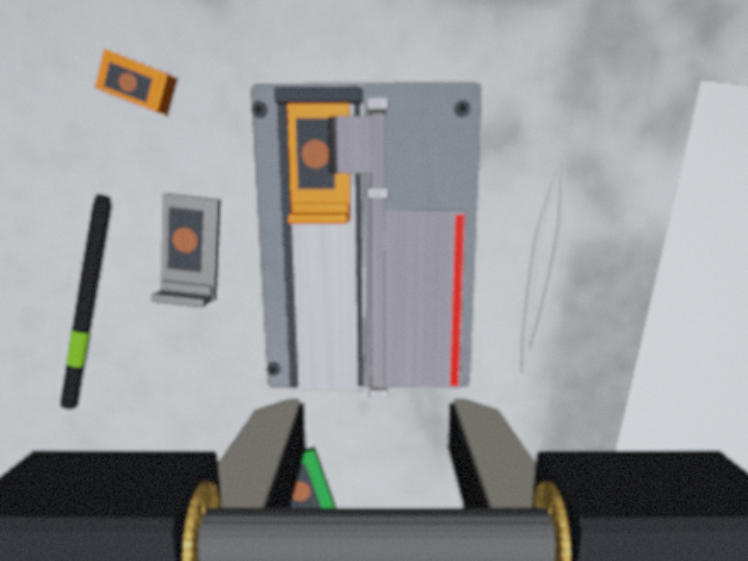

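The carrier is home, with its front at 75.0 mm. The bar slopes 0.168 rad, so the clip reads about 0.23, which matches clamped on a loaded carrier. The other items haven't moved, so I'm handing in.

```bash
python3 -c "
from plant import *
print(close_job())"
```

```text
the job is handed in; nothing more can be done
None
```

The orange carrier is loaded fully home against the end stop and the clip is clamped on it. I handed the job in at about 12.5 s of the 43 s allowed.

I held the press bar fully down with the right fingertip; it measured level at 27 mm. The left fingertip pushed the tab along the track until 3 mm of extra command gave no more motion. I then backed off the tab with the bar still held, and lifted clear.

- **Carrier position:** the front is at stage x ≈ 75 mm and the tab's rear face at about 15–16 mm, measured after letting go. It is square on the track.
- **Clip angle:** about 0.23 rad, worked out from the bar's slope, which matches a clip resting on a loaded carrier.
- **Forces:** the highest reading, taken at the end of each move, was about 28 N at the wrist. Nothing was in contact at the end.
- **Other things:** the spare carrier, pen, forceps and look-alikes that the wrist camera could see looked undisturbed. I took no final picture of the jar or the timer; the arm never went near them.

No check failed. One reading, the bar's height at y = -56 mm, was blocked by the finger during the later pushing, so I relied on the readings either side of it.

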